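Open the butter box at the bakery counter

ROBOT

A 6-joint arm with a two-finger parallel gripper is mounted at the origin on the work surface. World frame = base frame: x ahead of the robot, y to its left, z up, the work surface at z = 0. Lengths are in m, angles in rad, forces in N, time in s.
With the tool pointing down it reaches from about 0.275 to 1 m from the base axis. Payload 8.4 kg.
Tool frame: the origin (TCP) lies midway between the tips of the shut fingers; the grasp point (between the pads) lies ctrl.tcp_to_grasp behind it (ctrl.tcp_to_grasp is the distance from the TCP to the grasp point, in m); z points along the fingers, x is the direction in which the jaws open and shut, and the axes are right-handed (so a half turn about z gives the same grasp; the last joint's range is limited). The gripper opens to 85 mm and grips with 20 to 120 N. Pads are 22 mm wide; open, the fingers measure 114 mm over their backs; the gripper's body (76 mm by 85 mm) begins 54 mm behind the grasp point. The pads swing forward as they close: fully open they stand 13 mm farther back than shut.
Start: joints at [1.106, 0.353, 1.633, -0, 1.155, -0.002], TCP at [0.279, 0.559, 0.231] pointing down, gripper open.
Joint ranges: [-2.63, 2.63], [-0.92, 2.1], [0.06, 2.66], [-1.3, 4.44], [0, 2.69], [-3.02, 3.02]. Speed limits (rad/s): [2.22, 2.22, 2.79, 3.14, 3.14, 3.14].

INTERFACE

Orientations are given as a unit quaternion [x, y, z, w].
In Python, from rig import ctrl gives the robot as it stands. The module is installed in compiled form; this text tells all that it offers.
- The arm moves only by the shell command python3 -m pendant 'ROWS' [FORCE]. ROWS is JSON, one flat list of numbers, 7 for each row, row after row: the opening, from -1 (shut) to 1 (fully open), then the shift along the tool's x, y, z each as a share of 25 mm, from -1 to 1, then the turn, a rotation vector about the tool's x, y, z each as a share of 0.08 rad, from -1 to 1. In form: [jaw, dx, dy, dz, rx, ry, rz, jaw, dx, dy, dz, rx, ry, rz, ...]. A call has 1 to 10 rows; each row shifts and turns the commanded pose from where the row before left it, along the tool's axes as they then stand; what a row does not reach is not made up. A row lasts 1/10 s, in which the tool goes at most 50 mm and 8.59 degrees, less where a joint would pass 70% of its speed; a pose out of reach is approached as far as the arm can. A call with a number of a shift or a turn outside -1 to 1 is refused whole. A call with a gripper value outside its range is refused whole. The fingers move at their own pace and stop on an object; FORCE is the grip in N (left out, the last holds). Time passes only in rows, so rows that do not move let the fingers close. It gives the time, the measured TCP pose, the force and the opening at its end, in the units of the state.
- ctrl.read_state(): the state, without advancing time (a new reading comes with each control period).
- ctrl.camera(name): name is "scene" or "top" or "wrist"; returns (picture, depth): 384x512x3 uint8, red, green, blue; 384x512 float32, m along the optical axis (not along the pixel's ray), 0 where there is no reading.
- ctrl.get_calibration(name): a dict with "vfov" (degrees; the focal length in pixels is half the picture's height over the tangent of half this angle, whatever the lens; pixels are square), "cx", "cy" (the principal point, pixels), "k1" (the pictures are not rectified: a ray, as slopes to the right and down, at radius r is drawn at 1 + k1 r^2 times it, then the intrinsics apply), "R" (3x3) and "t" (3): a world point X has camera coordinates R X + t; the wrist camera has in their place "hand_eye" (4x4, takes a point from camera to tool coordinates, whose origin is the TCP and whose axes are the tool frame's). Camera axes: x right, y down, z forward; pixel columns grow to the right and rows downward; lengths in m; the calibration is good to about 2 mm. A picture is of the moment at which its call begins: read the wrist's pose just before it. get_calibration takes no time and is no camera call.
- ctrl.sign_off(): hands the job in, once; it reports no verdict.
Trained networks look in the newest picture that a camera, given by its name, has taken for a name from the list of things; names that differ only in an ending like _2 or _b are one class to them, and where a whole thing is asked for, a point or a joint stands for the part that bears it (a point fixed in the world has none). Each returns a list of dicts, best first, with "conf" (0 to 1); they miss things now and then, are a little off and sometimes report something else, mostly with a low value. They report only what shows in the picture. A call takes as long as a camera call.
- ctrl.outline_of(camera, target): "region" (384x512 bool, what is visible of it) and "box" ([left, top, width, height] in pixels, round what is visible of it).
- ctrl.place_of(camera, target): "pixel" ([row, column] in pixels: a listed point, or the origin of a listed thing).
The state is a dict: "t": time; "joint_positions": joint angles; "joint_vel": joint speeds; "joint_torque": joint torques, N m; "position": TCP position; "tcp_rot": TCP orientation; "contact_force": force on the tool from outside, world axes, zero at the start; "wrist_torque": the same for the moment, N m; "gripper_width": finger opening in m.
Only numpy, scipy, OpenCV 4.12 (cv2) and the standard library are available. Lean on these libraries where they do the work, as an engineer would, in place of code of your own. Each camera call takes 0.05 s, during which the arm holds its last target.

TASK

A square tin stands right behind the steel butter box, in the way of its hinged lid. First push the tin along the counter with your fingers, upright and without lifting it, to the box's left (the robot's left), until it stands past the box's left end with about two centimetres to spare; then push the lid up by its front lip with a fingertip and flip it over past upright, so that it rests open on its stop by its own weight. Grip nothing, leave everything else on the counter where it is, and finish with the hand clear.

Things in the scene. Friction and masses are not known exactly. Their poses are not given: they have to be found in the camera images.
- butter_box: Open-topped stainless steel butter box, fixed to the counter: 100 deep (its x) x 150 wide (its y) x 60 high. Origin at the centre of its underside, on the counter; z up, x points from the lip side (towards the robot, more or less) to the hinge side at the back, y to its left along the width. Turned up to 0.3 rad either way.
- butter_lid (a joint): The box's steel lid, a flat plate 100 x 150 and 6 thick (0.15 to 0.3 kg) hinged along the box's back top edge. Radians: 0 shut (lying flat on the box), growing as its front rises; upright at 1.57; the stop is at 2.4, leaning well back. The hinge is free, lightly damped, without spring: let go before upright the lid falls shut, a little past upright it sinks by itself onto its stop.
- lip_edge (a point): Middle of the lower front edge of the lid's lip. The lip is a flat tongue, 70 wide and 6 thick, that carries the lid plate on by 30 beyond the box's front wall; its underside is 60.5 above the counter when shut, with nothing below it. This edge is 130 from the hinge axis. Moves with the lid.
- lid_hinge (a point): Middle of the hinge axis, at the box's back top edge: 50 behind the box's centre and 60.5 above the counter. The axis runs along the box's y; lid underside lies in a plane through it.
- canister: Square white-painted tin with a metal cap, 70 x 70, 90 high (body to 80, a slightly smaller cap above it), 0.3 to 0.55 kg, loose and upright on the counter just behind the box, in the swing of the lid: its front is 8 to 18 behind the box. Origin at the centre of its underside, z up, x and y square to its sides, turned up to 0.15 rad from the box. It slides on the counter when pushed low; pushed high it tips.
- mug: Bystander, leave alone: white ceramic mug, 72 wide, 85 high (mm), loose on the counter; origin at the centre of its underside.
- jam_jar: Bystander, leave alone: round amber glass jam jar with metal cap, 64 across, 80 high (mm), loose on the counter; origin at the centre of its underside.
- card_stand: Bystander, leave alone: small price-card stand, 40 x 75 foot, 65 high (mm), loose on the counter; origin at the centre of its underside.
- roll_plate: Bystander, leave alone: round white plate, 120 across, with a bread roll on it, 57 high (mm), loose on the counter; origin at the centre of its underside.
- shaker: Bystander, leave alone: slim white shaker, 40 across, 80 high (mm), loose on the counter; origin at the centre of its underside.
- tongs: Bystander, leave alone: steel serving tongs lying flat, 210 long, 52 wide, 14 high (mm), loose on the counter; origin at the centre of its underside.

How it is judged:
On the way, in this order (a step that is already met when the one before it is completed fails the run):
1. the tin stands past the box's left end, upright (y of canister in the frame of butter_box above 0.118 m and angle between canister's own z axis and vertical below 0.1 rad), for 0.2 s.
2. the lid is flipped over and has come down on its stop (value of joint butter_lid above 2.25 rad), for 0.3 s.
At the end, for the whole second after the job is handed in: The lid rests open on its stop (joint above 2.25 rad, still); the tin stands upright on the counter, at rest, its centre at least 118 mm to the left of the box's centre line (box's own y), which leaves about 8 mm between them; the bystanders are where they were (all of step 1 and value of joint butter_lid above 2.25 rad and velocity of joint butter_lid between -0.1 and 0.1 rad/s and height (world z) of canister below 0.008 m and linear speed of canister below 0.02 m/s); the robot touches nothing.
It fails at once if the tin is lifted off the counter (height (world z) of canister above 0.012 m).
It fails at once if the tin is tipped (angle between canister's own z axis and vertical above 0.35 rad).
It fails at once if the tin is gripped or rammed (contact force between the fingers and canister above 40 N).
It fails at once if the lid is gripped or forced (contact force between the fingers and butter_lid above 40 N).
It fails at once if a bystander is shifted by more than 20 mm or knocked over (distance of any of mug, jam_jar, card_stand, roll_plate, shaker, tongs from where it was at the start of the episode above 0.02 m or angle between any of mug, jam_jar, card_stand, roll_plate, shaker, tongs's own z axis and vertical above 0.4 rad).
It also fails if it takes over 64 s, if anything falls off the work surface, if the arm or the gripper's body presses on something with over 40 N, if the wrist force passes 120 N, or if a joint passes its speed limit or range.

## Working session

There is one attempt and no reset: what is moved stays moved. The work goes in short steps, Python scripts to look and compute and a shell command to move; the robot and the scene stay as the last step left them, time stands still between calls to the robot, and variables do not carry over. Pictures are saved under pics/ and viewed, and the job is handed in when it is done.

```bash
mkdir -p pics; ls
cat > h.py <<'E'
from rig import ctrl
import numpy as np, cv2
def cal(n): return ctrl.get_calibration(n)
def K(c):
    f=192/np.tan(np.radians(c['vfov'])/2); return np.array([[f,0,c['cx']],[0,f,c['cy']],[0,0,1]])
def cloud(n,d):
    c=cal(n); k=K(c); v,u=np.mgrid[0:384,0:512]
    xd=(u-k[0,2])/k[0,0]; yd=(v-k[1,2])/k[1,1]; x,y=xd.copy(),yd.copy()
    for _ in range(15):
        s=1+c['k1']*(x*x+y*y); x,y=xd/s,yd/s
    P=np.stack([x*d,y*d,d],-1)
    W=(P-np.array(c['t']))@np.array(c['R'])
    W[d<=0]=np.nan
    return W
def proj(n,X):
    c=cal(n);k=K(c);p=np.array(X)@np.array(c['R']).T+np.array(c['t']);x=p[...,0]/p[...,2];y=p[...,1]/p[...,2];s=1+c['k1']*(x*x+y*y)
    return np.stack([k[0,0]*x*s+k[0,2],k[1,1]*y*s+k[1,2]],-1)
def save(n,im): cv2.imwrite('pics/'+n,im[:,:,::-1])
E
python3 - <<'E'
from h import *
for n in ['scene','top']:
    im,d=ctrl.camera(n); save(n+'0.png',im); np.save(n+'0.npy',d)
    W=cloud(n,d)
    for t in ['butter_box','butter_lid','canister','mug','jam_jar','card_stand','roll_plate','shaker','tongs']:
        for o in ctrl.outline_of(n,t)[:1]:
            w=W[o['region']]; w=w[~np.isnan(w[:,0])]
            print(n,t,round(o['conf'],2),o['box'],np.percentile(w,[2,50,98],axis=0).round(3).tolist())
    for t in ['butter_box','lip_edge','lid_hinge','canister']:
        for o in ctrl.place_of(n,t)[:2]:print(n,t,o)
print(ctrl.read_state(), ctrl.tcp_to_grasp)
E
```

```text
pics
scene butter_box 0.86 [235.9, 171.4, 59.5, 53.2] [[0.462, -0.134, 0.007], [0.54, -0.067, 0.065], [0.599, 0.012, 0.069]]
scene butter_lid 0.74 [236.7, 175.1, 61.5, 39.5] [[0.459, -0.137, 0.061], [0.529, -0.068, 0.065], [0.587, 0.007, 0.069]]
scene canister 0.57 [249.8, 214.3, 30.0, 36.3] [[0.603, -0.079, 0.007], [0.652, -0.045, 0.086], [0.668, -0.012, 0.092]]
scene mug 0.93 [336.3, 152.5, 34.9, 35.5] [[0.33, 0.119, -0.001], [0.383, 0.156, 0.052], [0.416, 0.195, 0.085]]
scene jam_jar 0.9 [181.5, 209.4, 21.9, 34.0] [[0.638, -0.273, -0.001], [0.676, -0.242, 0.071], [0.696, -0.218, 0.081]]
scene card_stand 0.86 [314.6, 183.4, 25.9, 26.6] [[0.453, 0.063, 0.004], [0.459, 0.097, 0.021], [0.478, 0.131, 0.065]]
scene roll_plate 0.94 [182.6, 170.9, 41.0, 36.4] [[0.461, -0.321, -0.001], [0.533, -0.257, 0.015], [0.572, -0.21, 0.057]]
scene shaker 0.7 [355.7, 215.8, 23.3, 25.2] [[0.504, 0.199, -0.002], [0.558, 0.215, 0.057], [0.567, 0.238, 0.081]]
scene tongs 0.84 [133.6, 146.9, 17.3, 47.5] [[0.42, -0.492, 0.004], [0.507, -0.465, 0.01], [0.595, -0.425, 0.014]]
scene butter_box {'pixel': [207.
[... 1476 characters left out ...]
rray([ 1.10562659e+00,  3.53011570e-01,  1.63341411e+00,  2.18212468e-05,
        1.15517910e+00, -2.43428914e-03]), 'joint_vel': array([-5.81149058e-05,  1.57189643e-03, -6.40837361e-04,  9.13346727e-04,
        7.17113455e-04, -3.43092285e-03]), 'joint_torque': array([-1.79297422e-03, -6.05166006e+01, -3.42432618e+01, -4.17075228e-05,
        1.21938410e-03, -1.70596049e-06]), 'position': array([0.27901168, 0.55926552, 0.23126769]), 'tcp_rot': array([ 8.50413262e-01,  5.26115277e-01, -1.03929422e-05, -5.32512616e-06]), 'contact_force': array([ 0.89881223, -0.34086859,  0.10320531]), 'wrist_torque': array([ 0.00989429, -0.07676484,  0.01331239]), 'gripper_width': 0.08506396118119412} 0.0187
```

Run:
```python
from h import *
for n in ['scene','top']:
    im=cv2.imread(f'pics/{n}0.png'); 
    cv2.imwrite(f'pics/{n}0b.png',cv2.resize(im[110:300,100:430],None,fx=2.4,fy=2.4))
    d=np.load(n+'0.npy'); W=cloud(n,d)
    reg={'lid':(0.058,0.075),'can':(0.077,0.1)}
    for k,(a,b) in reg.items():
        m=(W[...,2]>a)&(W[...,2]<b)&(W[...,0]>.42)&(W[...,0]<.72)&(abs(W[...,1]+.06)<.12)
        nl,l,st,ce=cv2.connectedComponentsWithStats(m.astype(np.uint8))
        i=1+np.argmax(st[1:,4]); p=W[l==i][:,:2].astype(np.float32)
        (cx,cy),s,ang=cv2.minAreaRect(p*1000); print(n,k,cx,cy,s,ang,len(p), np.median(W[l==i][:,2]))
```

```text
scene lid 521.6536865234375 -67.37049865722656 (138.58322143554688, 149.69398498535156) 11.485738754272461 2022 0.06505817505823934
scene can 631.97900390625 -47.150146484375 (67.00952911376953, 69.4708480834961) 5.586512565612793 613 0.08808875703277215
top lid 521.3300170898438 -66.95429229736328 (137.54840087890625, 150.19586181640625) 11.430194854736328 3086 0.06438248002118183
top can 629.576171875 -47.155250549316406 (69.33783721923828, 69.23341369628906) 6.707784175872803 766 0.0873743345356432
```

View pics/top0b.png

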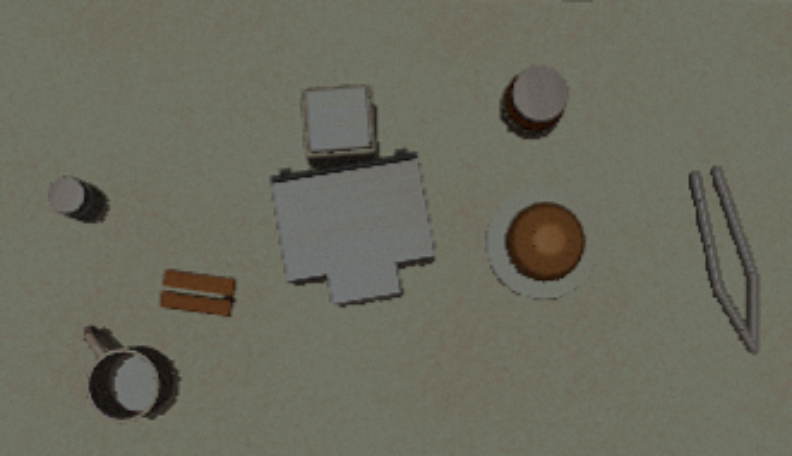

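View pics/scene0b.png

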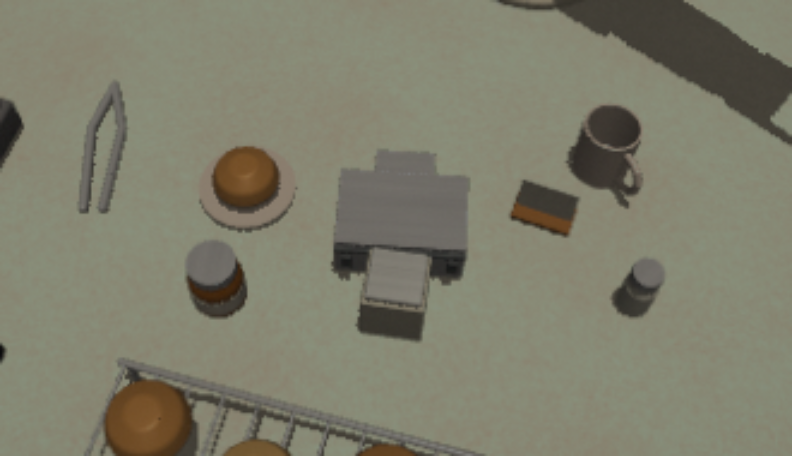

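Top view: the lid is at crop (275–430, 155–300), turned about 11.4° left, with its lip toward the robot. The tin at (340,120) is right behind it. Next I'll check the box centre against the network points.

```bash
cat >> h.py <<'E'
def ray(n,rc,z):
    c=cal(n);k=K(c);xd=(rc[1]-k[0,2])/k[0,0];yd=(rc[0]-k[1,2])/k[1,1];x,y=xd,yd
    for _ in range(15):
        s=1+c['k1']*(x*x+y*y);x,y=xd/s,yd/s
    R=np.array(c['R']);o=-R.T@np.array(c['t']);d=R.T@np.array([x,y,1.]);return o+d*(z-o[2])/d[2]
def axes(q):
    from scipy.spatial.transform import Rotation as R
    return R.from_quat(q).as_matrix()
E
python3 - <<'E'
from h import *
print('hinge',ray('top',[178.7,241],.0605),ray('scene',[215.5,266.8],.0605),'lip',ray('top',[234.3,249.4],.0605))
print('box',ray('top',[204.4,244.9],0),ray('scene',[207.4,264.2],0),'can',ray('top',[167.8,240.6],0),ray('scene',[240.3,267.1],0))
ps=np.radians(11.45);ex=np.array([np.cos(ps),np.sin(ps)]);ey=np.array([-ex[1],ex[0]])
for n in['top','scene']:
    W=cloud(n,np.load(n+'0.npy'));m=(W[...,2]>.058)&(W[...,2]<.075)&(np.hypot(W[...,0]-.53,W[...,1]+.065)<.13)
    p=W[m][:,:2]; bx=p@ex;by=p@ey
    print(n,'lip front x',np.percentile(bx,[.5,2]), 'y ext',by[bx>bx.min()+.04].min(),by[bx>bx.min()+.04].max(),
     'lip y',by[bx<bx.min()+.02].min(),by[bx<bx.min()+.02].max(),'back', [round(np.max(bx[abs(by-c)<.004]),4) for c in np.arange(-.24,-.09,.015)])
print(np.array([.533,-.0645])@np.c_[ex,ey])
E
```

```text
hinge [ 0.58621694 -0.05017998  0.0605    ] [ 0.5880762  -0.05231412  0.0605    ] lip [ 0.45287655 -0.07433052  0.0605    ]
box [ 0.52904586 -0.06037041  0.        ] [ 0.53138347 -0.07247694  0.        ] can [ 0.62256183 -0.04657903  0.        ] [ 0.63087774 -0.03838283  0.        ]
top lip front x [0.43003565 0.43400607] y ext -0.2442004311878378 -0.09400604531896337 lip y -0.2039290698171555 -0.13427737631215822 back [np.float64(0.5658), np.float64(0.5657), np.float64(0.6263), np.float64(0.574), np.float64(0.5737), np.float64(0.5739), np.float64(0.5763), np.float64(0.6062), np.float64(0.5649), np.float64(0.565)]
scene lip front x [0.43089017 0.43569897] y ext -0.24439891220862442 -0.09469528918807003 lip y -0.20305254407813875 -0.13678437256599477 back [np.float64(0.5658), np.float64(0.565), np.float64(0.6138), np.float64(0.5597), np.float64(0.5579), np.float64(0.5616), np.float64(0.564), np.float64(0.6322), np.float64(0.5663), np.float64(0.5656)]
[ 0.50958833 -0.16902362]
```

```bash
python3 -m pendant '[0,1,0,0,0,0,0, -0.4,1,0,0,0,0,1, -0.4,1,0,0,0,0,1, -0.4,1,0,0,0,0,1, -0.4,1,0,0,0,0,1, -0.4,1,0,0,0,0,1, -0.4,0,0,0,0,0,1, -0.4,0,0,0,0,0,1, -0.4,0,0,0,0,0,1, -0.4,0,0,0,0,0,1]'
```

```text
t: 2.4
position: [0.3627, 0.6825, 0.231]
tcp_rot: [0.982, 0.191, -0.0, 0.0]
contact_force: [-0.6, -0.1, -0.1]
gripper_width: 0.0257
```

```bash
python3 -m pendant '[-0.4,0.4,0.8,0,0,0,1, -0.4,0.4,0.8,0,0,0,1, -0.4,0.5,1,0,0,0,0.3, -0.4,0.5,1,0,0,0,0, -0.4,0.5,1,0,0,0,0, -0.4,0.5,1,0,0,0,0, -0.4,0.5,1,0,0,0,0, -0.4,0.5,1,0,0,0,0, -0.4,0.5,1,0,0,0,0, -0.4,0.4,1,0,0,0,0]'; python3 -m pendant '[-0.4,0,1,0,0,0,0, -0.4,0,1,0,0,0,0, -0.4,0,1,0,0,0,0, -0.4,0,1,0,0,0,0, -0.4,0,1,0,0,0,0, -0.4,0,1,0,0,0,0, -0.4,0,1,0,0,0,0, -0.4,0,1,0,0,0,0, -0.4,0,1,0,0,0,0, -0.4,0,1,0,0,0,0]';python3 -m pendant '[-0.4,0,1,0,0,0,0, -0.4,0,1,0,0,0,0, -0.4,0,1,0,0,0,0, -0.4,0,1,0,0,0,0, -0.4,0,1,0,0,0,0, -0.4,0,1,0,0,0,0, -0.4,0,1,0,0,0,0, -0.4,0,1,0,0,0,0, -0.4,0,0,0,0,0,0, -0.4,0,0,0,0,0,0]'
```

```text
t: 3.4
position: [0.5324, 0.4751, 0.2312]
tcp_rot: [0.995, 0.102, 0.0, 0.0]
contact_force: [0.1, 0.4, -0.4]
gripper_width: 0.0256
t: 4.4
position: [0.5824, 0.2303, 0.2313]
tcp_rot: [0.995, 0.102, 0.0, -0.0]
contact_force: [-0.2, 0.6, -0.3]
gripper_width: 0.0258
t: 5.4
position: [0.6227, 0.0352, 0.2312]
tcp_rot: [0.995, 0.101, -0.0, -0.0]
contact_force: [-0.3, -0.0, 0.2]
gripper_width: 0.0258
```

```bash
cat > st.py <<'E'
from h import *
s=ctrl.read_state();A=axes(s['tcp_rot']);p=np.array(s['position'])
ps=np.radians(11.45);B=np.array([[np.cos(ps),np.sin(ps),0],[-np.sin(ps),np.cos(ps),0],[0,0,1]])
print('t',round(s['t'],2),'p',p.round(4),'q',np.round(s['joint_positions'],3).tolist())
print('box frame p',(B@(p-[.533,-.0645,0])).round(4),'tool axes in box (cols)\n',(B@A).round(3),'F',np.round(s['contact_force'],1),'w',round(s['gripper_width'],4))
E
python3 st.py
```

```text
t 5.4 p [0.6227 0.0352 0.2312] q [0.054, 0.351, 1.636, 0.0, 1.154, -0.149]
box frame p [0.1077 0.0799 0.2312] tool axes in box (cols)
 [[ 1.     0.003 -0.   ]
 [ 0.003 -1.     0.   ]
 [-0.    -0.    -1.   ]] F [-0.3 -0.   0.2] w 0.0258
```

```bash
python3 -m pendant '[-0.4,-0.2,1,0,0,0,0, -0.4,0,1,0,0,0,0, -0.4,0,1,0,0,0,0, -0.4,0,1,0,0,0,0, -0.4,0,1,0,0,0,0, -0.4,0,1,0,0,0,0, -0.4,0,0.8,0.5,0,0,0, -0.4,0,0,0.5,0,0,0, -0.4,0,0,0,0,0,0]'; python3 -m pendant '[-0.4,0,0,1,0,0,0, -0.4,0,0,1,0,0,0, -0.4,0,0,1,0,0,0, -0.4,0,0,1,0,0,0, -0.4,0,0,1,0,0,0,  -0.4,0,0,0.5,1,0,0, -0.4,0,0,0.5,1,0,0, -0.4,0,0,0,1,0,0, -0.4,0,0,0,0,0,0]'; python3 st.py
python3 - <<'E'
from h import *
im,d=ctrl.camera('top'); save('t1.png',cv2.resize(im[110:300,150:400],None,fx=3,fy=3));
E
```

```text
t: 6.3
position: [0.6507, -0.1312, 0.2032]
tcp_rot: [0.995, 0.102, -0.002, -0.001]
contact_force: [-0.7, 0.7, -0.2]
gripper_width: 0.0259
t: 7.2
position: [0.6518, -0.1313, 0.0552]
tcp_rot: [0.988, 0.1, -0.013, -0.12]
contact_force: [1.1, -0.2, 0.1]
gripper_width: 0.0258
t 7.2 p [ 0.6518 -0.1313  0.0552] q [-0.309, 0.665, 1.576, 0.245, 1.035, -0.651]
box frame p [ 0.1032 -0.089   0.0552] tool axes in box (cols)
 [[ 1.     0.002 -0.002]
 [ 0.003 -0.971  0.24 ]
 [-0.001 -0.24  -0.971]] F [ 1.1 -0.2  0.1] w 0.0258
```

View pics/t1.png

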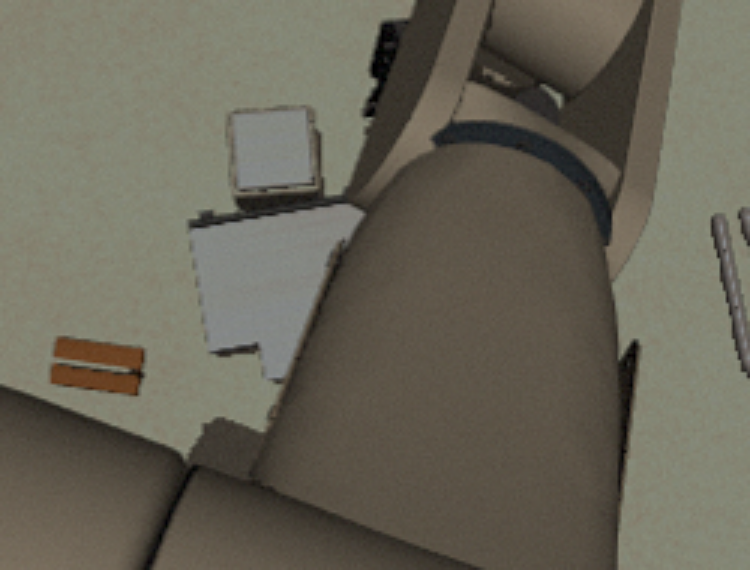

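```bash
python3 -m pendant '[-0.4,0,0.17,0.68,0,0,0, -0.4,0,0.17,0.68,0,0,0, -0.4,0,0,0,0,0,0, -0.4,0,-0.31,0.077,0,0,0, -0.4,0,-0.31,0.077,0,0,0, -0.4,0,-0.31,0.077,0,0,0, -0.4,0,-0.31,0.077,0,0,0, -0.4,0,-0.2,0.05,0,0,0, -0.4,0,-0.2,0.05,0,0,0, -0.4,0,-0.2,0.05,0,0,0]'; python3 -m pendant '[-0.4,0,-0.2,0.05,0,0,0, -0.4,0,-0.2,0.05,0,0,0, -0.4,0,-0.2,0.05,0,0,0, -0.4,0,-0.2,0.05,0,0,0]'; python3 st.py
python3 - <<'E'
from h import *
for n in ['top','scene']:
    im,d=ctrl.camera(n); save(n+'2.png',cv2.resize(im[110:300,150:400],None,fx=3,fy=3));
E
```

```text
t: 8.25
position: [0.643, -0.0848, 0.0214]
tcp_rot: [0.988, 0.101, -0.012, -0.119]
contact_force: [0.8, -1.4, 1.7]
gripper_width: 0.0252
t: 8.65
position: [0.6383, -0.0644, 0.021]
tcp_rot: [0.988, 0.101, -0.012, -0.119]
contact_force: [0.3, -1.8, 1.9]
gripper_width: 0.0258
t 8.65 p [ 0.6383 -0.0644  0.021 ] q [-0.219, 0.673, 1.662, 0.275, 0.925, -0.602]
box frame p [ 0.1032 -0.0208  0.021 ] tool axes in box (cols)
 [[ 1.     0.004 -0.001]
 [ 0.004 -0.971  0.238]
 [ 0.    -0.238 -0.971]] F [ 0.3 -1.8  1.9] w 0.0258
```

View pics/scene2.png

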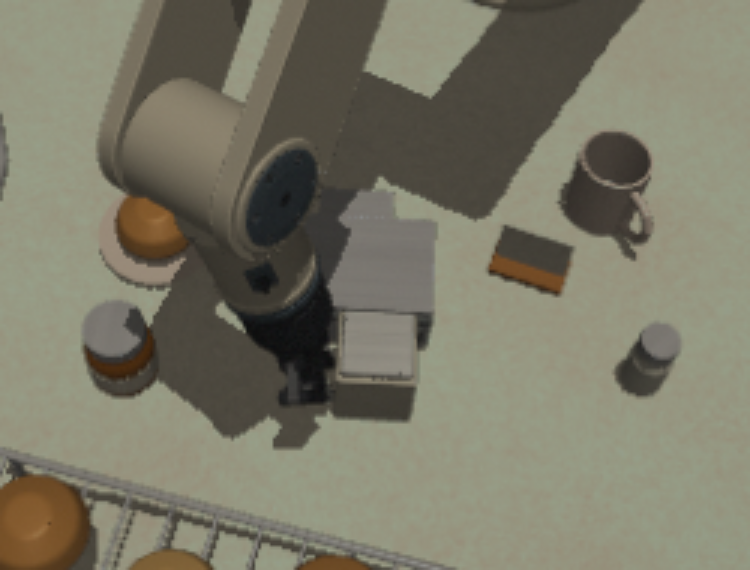

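View pics/top2.png

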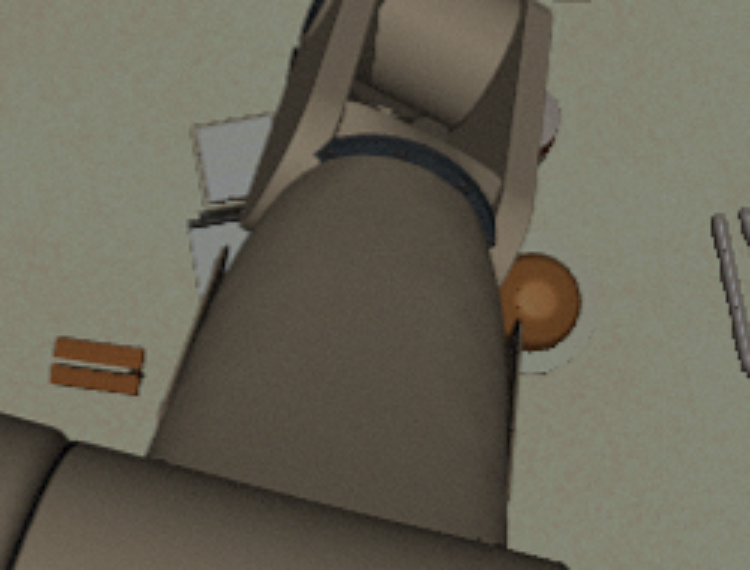

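Both views show the tin upright, sliding left and now square to the box (scene crop (375,345), beside the fingers). I'll keep pushing. The TCP still has about 106 mm to go.

```bash
cat > tin.py <<'E'
from h import *
im,d=ctrl.camera('scene');W=cloud('scene',d);o=ctrl.outline_of('scene','canister')
print([round(x['conf'],2) for x in o])
m=o[0]['region']&(W[...,2]>.077);p=W[m];(cx,cy),s,a=cv2.minAreaRect((p[:,:2]*1000).astype(np.float32))
ps=np.radians(11.45);B=np.array([[np.cos(ps),np.sin(ps)],[-np.sin(ps),np.cos(ps)]])
print('tin',cx,cy,s,a,'z',np.percentile(p[:,2],[5,50,95]),'box frame',B@(np.array([cx,cy])/1000-[.533,-.0645]))
E
python3 -m pendant '[-0.4,0,-0.3,0.075,0,0,0, -0.4,0,-0.3,0.075,0,0,0, -0.4,0,-0.3,0.075,0,0,0, -0.4,0,-0.3,0.075,0,0,0, -0.4,0,-0.3,0.075,0,0,0, -0.4,0,-0.3,0.075,0,0,0, -0.4,0,-0.3,0.075,0,0,0, -0.4,0,-0.3,0.075,0,0,0, -0.4,0,-0.2,0.05,0,0,0, -0.4,0,-0.1,0.025,0,0,0]'; python3 st.py; python3 tin.py
```

```text
t: 9.75
position: [0.6241, 0.0041, 0.0207]
tcp_rot: [0.988, 0.101, -0.012, -0.119]
contact_force: [1.0, -1.7, 0.8]
gripper_width: 0.0255
t 9.75 p [0.6241 0.0041 0.0207] q [-0.12, 0.645, 1.723, 0.298, 0.874, -0.528]
box frame p [0.1029 0.0491 0.0207] tool axes in box (cols)
 [[ 1.     0.004 -0.001]
 [ 0.005 -0.971  0.238]
 [-0.    -0.238 -0.971]] F [ 1.  -1.7  0.8] w 0.0255
[0.77, 0.38]
tin 609.9429931640625 43.180912017822266 (67.6391372680664, 76.013916015625) 10.74010181427002 z [0.07799767 0.08799403 0.09109479] box frame [0.09678773 0.09026372]
```

```bash
python3 -m pendant '[-0.4,0,-0.3,0.075,0,0,0, -0.4,0,-0.3,0.075,0,0,0, -0.4,0,-0.3,0.075,0,0,0, -0.4,0,-0.3,0.075,0,0,0, -0.4,0,-0.2,0.05,0,0,0, -0.4,0,-0.15,0.04,0,0,0, -0.4,0,0,0,0,0,0, -0.4,0,0.3,-0.075,0,0,0, -0.4,0,0.8,-0.2,0,0,0, -0.4,0,0,0,0,0,0]'; python3 st.py; python3 tin.py
```

```text
t: 10.85
position: [0.6226, 0.0126, 0.0205]
tcp_rot: [0.988, 0.1, -0.012, -0.119]
contact_force: [0.5, 1.0, -0.2]
gripper_width: 0.0257
t 10.85 p [0.6226 0.0126 0.0205] q [-0.107, 0.642, 1.73, 0.301, 0.866, -0.516]
box frame p [0.1031 0.0578 0.0205] tool axes in box (cols)
 [[ 1.     0.003 -0.   ]
 [ 0.003 -0.971  0.237]
 [ 0.001 -0.237 -0.971]] F [ 0.5  1.  -0.2] w 0.0257
[0.67, 0.42]
tin 601.1817016601562 85.44554138183594 (67.4757080078125, 69.14787292480469) 10.738978385925293 z [0.07814723 0.08782626 0.09096859] box frame [0.09659087 0.13342644]
```

The tin stands at box y = 0.133 and the fingers are off it. Next I'll lift, untilt and go round to the front.

```bash
python3 -m pendant '[-0.4,0,0,-0.5,0,0,0, -1,0,0,-1,0,0,0, -1,0,0,-1,0,0,0, -1,0,0,-1,0,0,0, -1,0,0,-1,0,0,0, -1,0,0,-1,0,0,0, -1,0,0,-1,0,0,0, -1,0,0,-1,-1,0,0, -1,0,0,0,-1,0,0, -1,0,0,0,-1,0,0]'; python3 -m pendant '[-1,-1,0,0,0,0,0, -1,-1,0,0,0,0,0, -1,-1,0,0,0,0,0, -1,-1,0,0,0,0,0, -1,-1,0,0,0,0,0, -1,-1,0,0,0,0,0, -1,-1,0,0,0,0,0, -1,-1,0,0,0,0,0, -1,-1,0,0,0,0,0, -1,-0.5,0,0,0,0,0]';python3 -m pendant '[-1,0,0,0,0,0,1, -1,0,0,0,0,0,1, -1,0,0,0,0,0,1, -1,0,0,0,0,0,1, -1,0,0,0,0,0,1, -1,0,0,0,0,0,1, -1,0,0,0,0,0,1, -1,0,0,0,0,0,1, -1,0,0,0,0,0,1, -1,0,0,0,0,0,1]'; python3 -m pendant '[-1,0,0,0,0,0,1, -1,0,0,0,0,0,1, -1,0,0,0,0,0,1, -1,0,0,0,0,0,1, -1,0,0,0,0,0,1, -1,0,0,0,0,0,1, -1,0,0,0,0,0,1, -1,0,0,0,0,0,1, -1,0,0,0,0,0,1, -1,0,0,0,0,0,0.6]'; python3 st.py; python3 tin.py
```

```text
t: 11.95
position: [0.6316, -0.0291, 0.2051]
tcp_rot: [0.995, 0.101, 0.002, 0.002]
contact_force: [0.4, 0.9, -0.1]
gripper_width: 0.0001
t: 12.95
position: [0.3964, -0.0768, 0.2031]
tcp_rot: [0.995, 0.102, -0.0, 0.0]
contact_force: [0.1, -0.3, -0.6]
gripper_width: 0.0
t: 13.95
position: [0.3988, -0.0768, 0.2032]
tcp_rot: [0.955, -0.295, 0.0, -0.0]
contact_force: [0.4, 0.5, 0.3]
gripper_width: -0.0001
t: 14.95
position: [0.3989, -0.0768, 0.2032]
tcp_rot: [0.775, -0.632, 0.0, -0.0]
contact_force: [-0.5, -0.7, -0.4]
gripper_width: 0.0002
t 14.95 p [ 0.3989 -0.0768  0.2032] q [-0.194, 0.037, 2.103, 0.0, 1.0, 1.173]
box frame p [-0.1339  0.0146  0.2032] tool axes in box (cols)
 [[ 0.004 -1.     0.001]
 [-1.    -0.004 -0.   ]
 [ 0.    -0.001 -1.   ]] F [-0.5 -0.7 -0.4] w 0.0002
[0.72]
tin 601.63671875 84.80952453613281 (67.36668395996094, 66.63752746582031) 11.598410606384277 z [0.07826226 0.08804504 0.09116815] box frame [0.09691057 0.13271275]
```

```bash
python3 -m pendant '[-1,0.29,0,0,1,0,0, -1,0.29,0,0,1,0,0, -1,0,0,0,1,0,0, -1,0,0,0,1,0,0, -1,0,0,0,1,0,0, -1,0,0,0,1,0,0, -1,0,0,0,1,0,0, -1,0,0,0,1,0,0, -1,0,0,0,1,0,0, -1,0,0,0,1,0,0]'; python3 -m pendant '[-1,0,0,0,1,0,0, -1,0,0,0,1,0,0, -1,0,0,0,0,0,0]';python3 st.py
```

```text
t: 16.05
position: [0.4013, -0.0897, 0.2027]
tcp_rot: [0.721, -0.583, 0.234, -0.291]
contact_force: [0.5, 0.4, -0.4]
gripper_width: 0.0
t: 16.35
position: [0.3998, -0.0889, 0.2005]
tcp_rot: [0.697, -0.566, 0.274, -0.345]
contact_force: [-0.0, -0.2, 0.2]
gripper_width: -0.0001
t 16.35 p [ 0.3998 -0.0889  0.2005] q [-0.837, -0.015, 2.607, 1.59, 0.759, -0.839]
box frame p [-0.1354  0.0025  0.2005] tool axes in box (cols)
 [[ 0.012 -0.612  0.791]
 [-1.    -0.001  0.014]
 [-0.008 -0.791 -0.612]] F [-0.  -0.2  0.2] w -0.0001
```

```bash
cat > kin.py <<'E'
from h import *
from scipy.spatial.transform import Rotation as R
from scipy.optimize import least_squares
D=[([1.10562659,.3530,1.63341,0,1.155179,-.00243],[.27901,.55927,.23127]),
([.054,.351,1.636,0,1.154,-.149],[.6227,.0352,.2312]),
([-.309,.665,1.576,.245,1.035,-.651],[.6518,-.1313,.0552]),
([-.219,.673,1.662,.275,.925,-.602],[.6383,-.0644,.021]),
([-.107,.642,1.73,.301,.866,-.516],[.6226,.0126,.0205]),
([-.194,.037,2.103,0,1.0,1.173],[.3989,-.0768,.2032]),
([-.837,-.015,2.607,1.59,.759,-.839],[.3998,-.0889,.2005])]
def fk(q,P):
    a1,d1,L2,e,L3,L5=P
    r=R.from_euler('z',q[0]); p=r.apply([a1,0,d1])
    r=r*R.from_euler('y',q[1]); p=p+r.apply([0,0,L2])
    r=r*R.from_euler('y',q[2]); p=p+r.apply([e,0,L3])
    r=r*R.from_euler('z',q[3])*R.from_euler('y',q[4]); p=p+r.apply([0,0,L5])
    return p,r*R.from_euler('z',q[5])
f=lambda P:np.concatenate([fk(q,P)[0]-p for q,p in D])
best=None
for x0 in ([0,.3,.4,0,.4,.2],[.1,.4,.4,0,.4,.25]):
  s=least_squares(f,x0); print(s.x.round(4),abs(s.fun).max())
P=s.x
E
python3 kin.py; python3 -c "
from kin import *
for q,p in D[-2:]+D[2:3]: print(fk(q,P)[1].as_quat())"
```

```text
[-0.0014  0.2962  0.569   0.0581  0.4953  0.3456] 0.0015240470361458924
[-0.0014  0.2962  0.569   0.0581  0.4953  0.3456] 0.0015240470415529214
[-0.0014  0.2962  0.569   0.0581  0.4953  0.3456] 0.0015240470361458924
[-0.0014  0.2962  0.569   0.0581  0.4953  0.3456] 0.0015240470415529214
[6.31510471e-01 7.75366939e-01 3.74420606e-04 7.02812521e-04]
[0.56573718 0.6970158  0.3450326  0.27397615]
[-0.10022404  0.98761522  0.12004779 -0.01264303]
```

```bash
cat > ik.py <<'E'
from kin import *
ps=np.radians(11.45);Bt=np.array([[np.cos(ps),-np.sin(ps),0],[np.sin(ps),np.cos(ps),0],[0,0,1]])
def target(x,z,phi,y=0):
    p=Bt@[x,y,z]+[.533,-.0645,0]
    X=Bt@[0,-1,0];Z=Bt@[np.sin(phi),0,-np.cos(phi)];Y=np.cross(Z,X)
    return p,R.from_matrix(np.c_[X,Y,Z])
M=R.from_euler('z',np.pi)  # convention offset
def solve(q0,x,z,phi):
    p,r=target(x,z,phi)
    def g(q):
        a,b=fk(q,P); return np.r_[(a-p)*5,((b*M).inv()*r).as_rotvec()]
    lo=[-2.63,-.92,.06,-1.3,0,-3.02];hi=[2.63,2.1,2.66,4.44,2.69,3.02]
    s=least_squares(g,np.clip(q0,np.array(lo)+1e-3,np.array(hi)-1e-3),bounds=(lo,hi));return s.x,abs(s.fun).max()
if __name__=='__main__':
  for deg in (50,42):
    phi=np.radians(deg);q=np.array([-.837,-.015,2.607,1.59,.759,-.839])
    n=np.array([np.cos(phi),np.sin(phi)]);zz=np.array([np.sin(phi),-np.cos(phi)])
    path=[('st',-.1354,.2005),('mid',-.135,.12),('low',-.13,.036),('in',-.07,.036)]
    for t in range(0,116,10):
        th=np.radians(t);u=np.array([-np.cos(th),np.sin(th)]);h=np.array([.05,.0605])
        T=h+.13*u-.011*n+.02*zz if t<90-deg else h+.11*u-.011*n
        path.append((t,*T))
    print(deg)
    for l,x,z in path:
        q,e=solve(q,x,z,phi);print(l,round(x,4),round(z,4),q.round(2).tolist(),round(e,4))
E
python3 ik.py
```

```text
[-0.0014  0.2962  0.569   0.0581  0.4953  0.3456] 0.0015240470361458924
[-0.0014  0.2962  0.569   0.0581  0.4953  0.3456] 0.0015240470415529214
50
st -0.1354 0.2005 [-0.8, -0.05, 2.59, 1.54, 0.7, -0.74] 0.0
mid -0.135 0.12 [-0.79, 0.3, 2.65, 2.0, 0.78, -1.35] 0.0
low -0.13 0.036 [-0.77, 0.71, 2.65, 2.29, 1.01, -1.78] 0.0
in -0.07 0.036 [-0.57, 0.66, 2.58, 2.42, 0.94, -1.65] 0.0
0 -0.0717 0.0392 [-0.57, 0.65, 2.58, 2.41, 0.93, -1.64] 0.0
10 -0.0698 0.0618 [-0.57, 0.56, 2.58, 2.37, 0.87, -1.57] 0.0
20 -0.0639 0.0837 [-0.55, 0.47, 2.57, 2.32, 0.8, -1.47] 0.0
30 -0.0543 0.1042 [-0.53, 0.39, 2.55, 2.28, 0.73, -1.37] 0.0
40 -0.0413 0.1228 [-0.49, 0.32, 2.53, 2.23, 0.67, -1.27] 0.0
50 -0.0278 0.1363 [-0.46, 0.28, 2.5, 2.2, 0.62, -1.19] 0.0
60 -0.0121 0.1473 [-0.43, 0.26, 2.47, 2.17, 0.58, -1.13] 0.0
70 0.0053 0.1554 [-0.39, 0.25, 2.44, 2.16, 0.54, -1.08] 0.0
80 0.0238 0.1604 [-0.36, 0.25, 2.41, 2.16, 0.51, -1.04] 0.0
90 0.0429 0.1621 [-0.33, 0.26, 2.38, 2.17, 0.49, -1.02] 0.0
100 0.062 0.1604 [-0.3, 0.28, 2.34, 2.2, 0.47, -1.03] 0.0
110 0.0806 0.1554 [-0.28, 0.31, 2.31, 2.23, 0.46, -1.04] 0
[... 258 characters left out ...]
3 [-0.49, 0.51, 2.54, 2.37, 0.66, -1.47] 0.0
10 -0.0728 0.0609 [-0.49, 0.42, 2.53, 2.29, 0.6, -1.36] 0.0
20 -0.067 0.0827 [-0.47, 0.34, 2.52, 2.19, 0.54, -1.23] 0.0
30 -0.0574 0.1033 [-0.45, 0.28, 2.5, 2.08, 0.49, -1.09] 0.0
40 -0.0444 0.1218 [-0.43, 0.23, 2.47, 1.98, 0.44, -0.94] 0.0
50 -0.0289 0.1374 [-0.4, 0.2, 2.43, 1.88, 0.4, -0.8] 0.0
60 -0.0132 0.1484 [-0.37, 0.18, 2.4, 1.8, 0.38, -0.69] 0.0
70 0.0042 0.1565 [-0.34, 0.18, 2.37, 1.74, 0.36, -0.6] 0.0
80 0.0227 0.1615 [-0.31, 0.19, 2.33, 1.7, 0.34, -0.53] 0.0
90 0.0418 0.1631 [-0.29, 0.21, 2.3, 1.68, 0.32, -0.49] 0.0
100 0.0609 0.1615 [-0.26, 0.23, 2.27, 1.69, 0.31, -0.48] 0.0
110 0.0794 0.1565 [-0.24, 0.26, 2.24, 1.72, 0.29, -0.49] 0.0
```

```bash
python3 -m pendant '[-1,0.1,0,0,-0.9,0,0, -1,0,0.4,0.4,0,0,0, -1,0,0.6,0.54,0,0,0, -1,0,0.6,0.54,0,0,0, -1,0,0.6,0.54,0,0,0, -1,0,0.6,0.54,0,0,0, -1,0,0.6,0.54,0,0,0, -1,0,0.6,0.54,0,0,0, -1,0,0,0,0,0,0]'; python3 st.py
python3 - <<'E'
from h import *
for n in ['top','scene']:
    im,d=ctrl.camera(n); save(n+'3.png',cv2.resize(im[110:300,150:400],None,fx=3,fy=3));
E
```

```text
t: 17.25
position: [0.4022, -0.0889, 0.0639]
tcp_rot: [0.709, -0.576, 0.25, -0.32]
contact_force: [0.2, 0.1, 0.4]
gripper_width: -0.0004
t 17.25 p [ 0.4022 -0.0889  0.0639] q [-0.766, 0.524, 2.645, 2.17, 0.853, -1.583]
box frame p [-0.1331  0.002   0.0639] tool axes in box (cols)
 [[ 0.014 -0.67   0.743]
 [-1.     0.001  0.02 ]
 [-0.014 -0.743 -0.669]] F [0.2 0.1 0.4] w -0.0004
```

View pics/scene3.png

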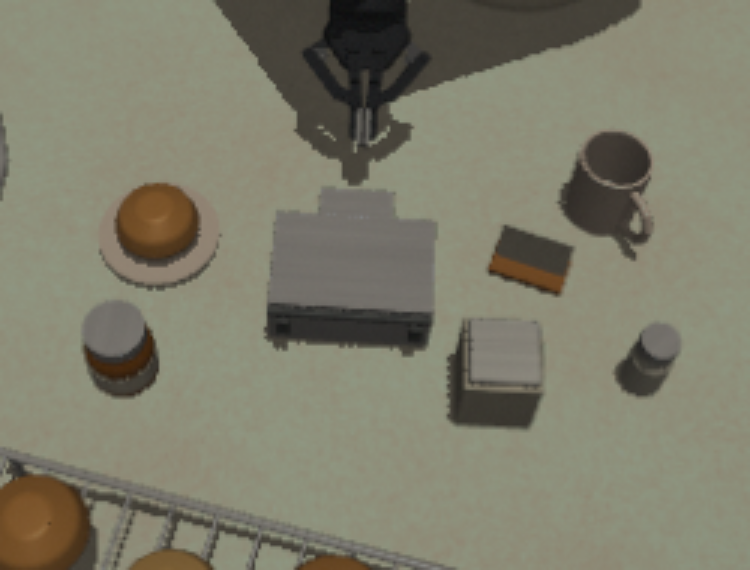

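The scene crop shows the box clear, the tin standing past its left end at (500,370), and the fingertips at (362,135), centred in front of the lip at (357,200). I'll go down and in under the lip.

```bash
python3 -m pendant '[-1,0,0.5,0.45,0,0,0, -1,0,0.48,0.43,0,0,0, -1,0,0,0,0,0,0, -1,0,-0.27,0.3,0,0,0, -1,0,-0.27,0.3,0,0,0, -1,0,-0.27,0.3,0,0,0, -1,0,-0.27,0.3,0,0,0, -1,0,-0.27,0.3,0,0,0, -1,0,-0.27,0.3,0,0,0, -1,0,0,0,0,0,0]'; python3 st.py
python3 - <<'E'
from h import *
for n in ['top','wrist']:
    im,d=ctrl.camera(n); save(n+'4.png',cv2.resize(im[110:300,150:400],None,fx=3,fy=3) if n=='top' else im);
E
```

```text
t: 18.35
position: [0.4632, -0.077, 0.0355]
tcp_rot: [0.71, -0.573, 0.255, -0.32]
contact_force: [0.3, -0.3, -0.1]
gripper_width: 0.0004
t 18.35 p [ 0.4632 -0.077   0.0355] q [-0.562, 0.627, 2.563, 2.39, 0.879, -1.608]
box frame p [-0.0709  0.0016  0.0355] tool axes in box (cols)
 [[ 0.014 -0.664  0.747]
 [-1.    -0.005  0.014]
 [-0.005 -0.747 -0.664]] F [ 0.3 -0.3 -0.1] w 0.0004
```

View pics/wrist4.png

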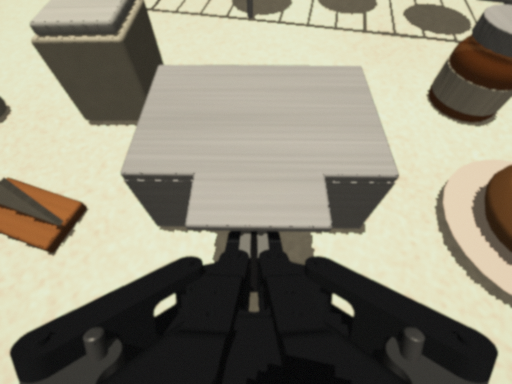

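The wrist view shows the fingertips at (255,235), just below the lip edge and centred on it. Start the lift gently.

```bash
python3 -m pendant '[-1,0,-0.1,-0.09,0,0,0, -1,0,-0.1,-0.09,0,0,0, -1,0,-0.2,-0.17,0,0,0, -1,0,-0.2,-0.17,0,0,0, -1,0,-0.2,-0.17,0,0,0, -1,0,-0.2,-0.1,0,0,0, -1,0,-0.2,-0.1,0,0,0, -1,0,-0.2,-0.1,0,0,0, -1,0,-0.2,-0.1,0,0,0, -1,0,0,0,0,0,0]'; python3 st.py
python3 - <<'E'
from h import *
for n in ['scene','wrist']:
    im,d=ctrl.camera(n); save(n+'5.png',cv2.resize(im[110:300,150:400],None,fx=3,fy=3) if n!='wrist' else im);
E
```

```text
t: 19.45
position: [0.4682, -0.0761, 0.0825]
tcp_rot: [0.709, -0.574, 0.255, -0.32]
contact_force: [-1.5, -0.3, 0.0]
gripper_width: 0.0002
t 19.45 p [ 0.4682 -0.0761  0.0825] q [-0.547, 0.439, 2.558, 2.271, 0.743, -1.414]
box frame p [-0.0658  0.0015  0.0825] tool axes in box (cols)
 [[ 0.013 -0.666  0.746]
 [-1.    -0.004  0.014]
 [-0.006 -0.746 -0.666]] F [-1.5 -0.3  0. ] w 0.0002
```

View pics/scene5.png

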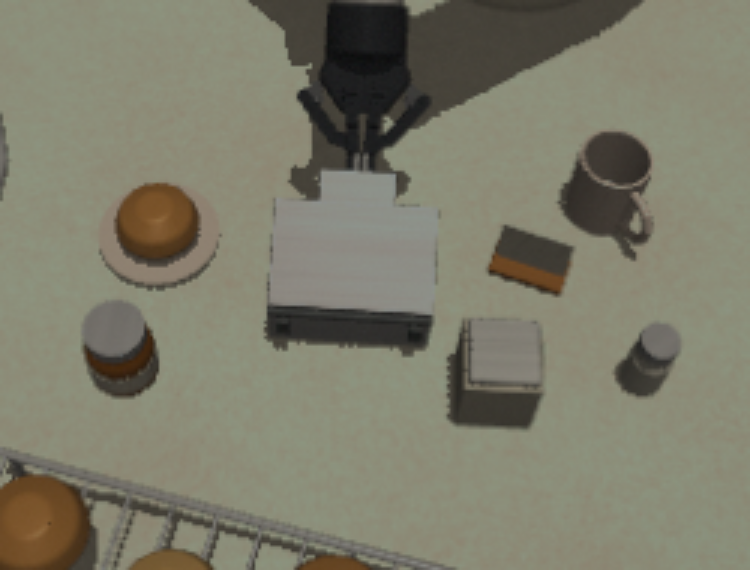

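View pics/wrist5.png

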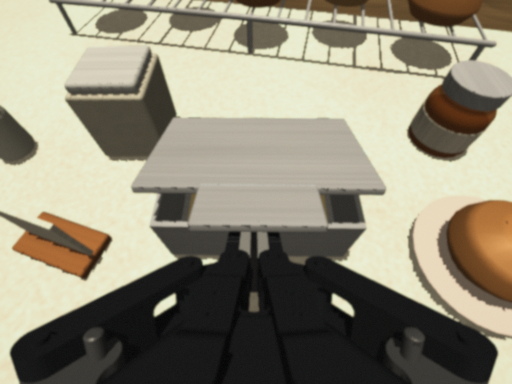

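The lid is lifted about 18° and rests on the fingertips, with no sideways force. I'll continue along the arc.

```bash
python3 -m pendant '[-1,0,-0.29,-0.09,0,0,0, -1,0,-0.29,-0.09,0,0,0, -1,0,-0.29,-0.08,0,0,0, -1,0,-0.3,-0.04,0,0,0, -1,0,-0.3,-0.035,0,0,0, -1,0,-0.3,-0.03,0,0,0, -1,0,-0.27,0.015,0,0,0, -1,0,-0.27,0.015,0,0,0, -1,0,-0.27,0.015,0,0,0, -1,0,-0.25,0.06,0,0,0]'; python3 st.py;  python3 -m pendant '[-1,0,-0.25,0.06,0,0,0, -1,0,-0.25,0.06,0,0,0, -1,0,-0.24,0.1,0,0,0, -1,0,-0.23,0.1,0,0,0, -1,0,-0.23,0.1,0,0,0, -1,0,-0.21,0.14,0,0,0, -1,0,-0.21,0.14,0,0,0, -1,0,0,0,0,0,0]'; python3 st.py
python3 - <<'E'
from h import *
for n in ['scene','wrist']:
    im,d=ctrl.camera(n); save(n+'6.png',cv2.resize(im[110:300,150:400],None,fx=3,fy=3) if n!='wrist' else im);
E
```

```text
t: 20.55
position: [0.5093, -0.0674, 0.1386]
tcp_rot: [0.709, -0.575, 0.254, -0.32]
contact_force: [-1.2, -0.1, -0.2]
gripper_width: 0.0001
t 20.55 p [ 0.5093 -0.0674  0.1386] q [-0.447, 0.256, 2.475, 2.102, 0.563, -1.08]
box frame p [-0.0238  0.0019  0.1386] tool axes in box (cols)
 [[ 0.013 -0.667  0.745]
 [-1.    -0.003  0.014]
 [-0.007 -0.745 -0.667]] F [-1.2 -0.1 -0.2] w 0.0001
t: 21.35
position: [0.5493, -0.0591, 0.1575]
tcp_rot: [0.709, -0.574, 0.254, -0.32]
contact_force: [-0.4, 0.0, 0.9]
gripper_width: -0.0003
t 21.35 p [ 0.5493 -0.0591  0.1575] q [-0.37, 0.235, 2.4, 2.058, 0.488, -0.95]
box frame p [0.017  0.0021 0.1575] tool axes in box (cols)
 [[ 0.013 -0.666  0.746]
 [-1.    -0.004  0.014]
 [-0.007 -0.746 -0.666]] F [-0.4  0.   0.9] w -0.0003
```

View pics/scene6.png

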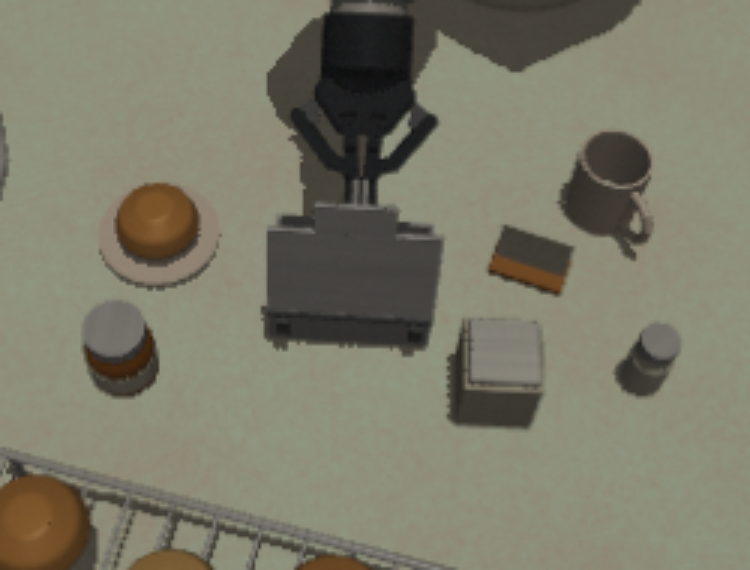

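View pics/wrist6.png

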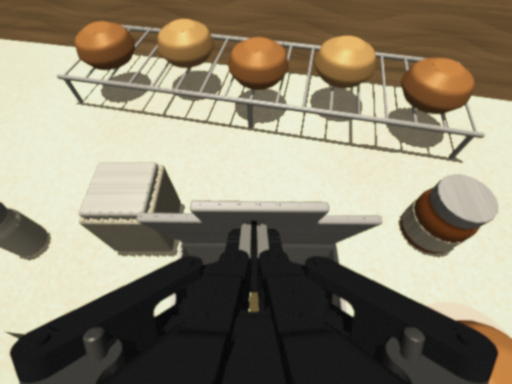

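The lid is near 75° with the fingertips behind it, and the tin is clear of its swing. Push past upright, slowly.

```bash
python3 -m pendant '[-1,0,-0.2,0.16,0,0,0, -1,0,-0.2,0.16,0,0,0, -1,0,-0.19,0.18,0,0,0, -1,0,-0.19,0.2,0,0,0, -1,0,-0.18,0.2,0,0,0, -1,0,-0.17,0.2,0,0,0, -1,0,-0.15,0.22,0,0,0, -1,0,-0.15,0.22,0,0,0, -1,0,0,0,0,0,0]'; python3 st.py
python3 - <<'E'
from h import *
for n in ['scene']:
    im,d=ctrl.camera(n); save(n+'7.png',cv2.resize(im[110:300,150:400],None,fx=3,fy=3) if n!='wrist' else im);
E
```

```text
t: 22.35
position: [0.6005, -0.0479, 0.158]
tcp_rot: [0.709, -0.574, 0.254, -0.32]
contact_force: [0.5, -0.3, 0.7]
gripper_width: -0.0
t 22.35 p [ 0.6005 -0.0479  0.158 ] q [-0.291, 0.284, 2.311, 2.094, 0.434, -0.914]
box frame p [0.0694 0.0028 0.158 ] tool axes in box (cols)
 [[ 0.013 -0.667  0.745]
 [-1.    -0.003  0.014]
 [-0.007 -0.745 -0.667]] F [ 0.5 -0.3  0.7] w -0.0
```

View pics/scene7.png

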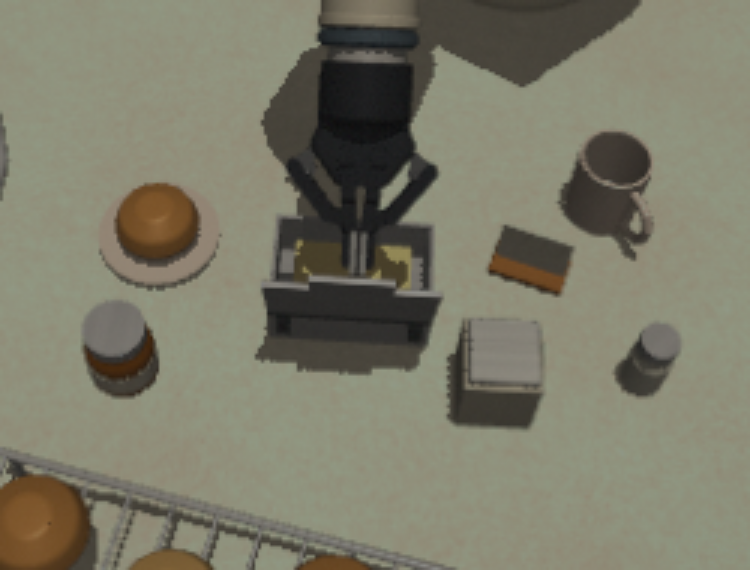

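The lid is past upright and butter shows in the open box. I'll wait a moment, then retreat up and back along the tool.

```bash
python3 -m pendant '[-1,0,-0.15,0.2,0,0,0, -1,0,0,0,0,0,0, -1,0,0,0,0,0,0, -1,0,0,0,0,0,0, -1,0,0,0,0,0,0]'
python3 - <<'E'
from h import *
for n in ['scene']:
    im,d=ctrl.camera(n); save(n+'8.png',cv2.resize(im[110:300,150:400],None,fx=3,fy=3) if n!='wrist' else im);
E
```

```text
t: 22.9
position: [0.6055, -0.0469, 0.1574]
tcp_rot: [0.709, -0.575, 0.254, -0.32]
contact_force: [-0.5, 0.8, 0.0]
gripper_width: -0.0002
```

View pics/scene8.png

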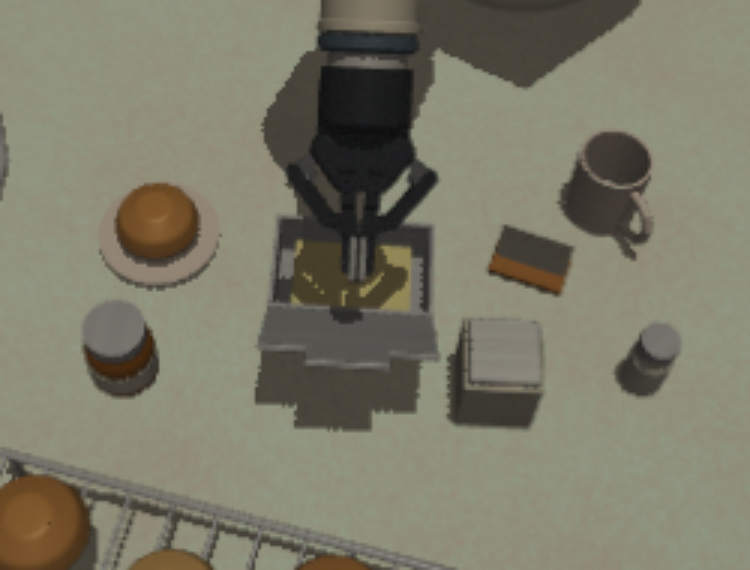

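```bash
python3 -m pendant '[-1,0,0,-0.5,0,0,0, -1,0,0,-0.8,0,0,0, -1,0,0,-0.8,0,0,0, -1,0,-0.4,-0.4,0,0,0, -1,0,0,0,0,0,0, -1,0,0,0,0,0,0, -1,0,0,0,0,0,0, -1,0,0,0,0,0,0, -1,0,0,0,0,0,0]'; python3 st.py; python3 tin.py
python3 - <<'E'
from h import *
for n in ['scene','wrist']:
    im,d=ctrl.camera(n); save(n+'9.png',cv2.resize(im[110:300,150:400],None,fx=3,fy=3) if n!='wrist' else im)
    if n=='scene':
        W=cloud(n,d)
        for t in ['mug','jam_jar','card_stand','roll_plate','shaker','tongs']:
            o=ctrl.outline_of(n,t)[0];w=W[o['region']];w=w[~np.isnan(w[:,0])];print(t,np.percentile(w,[2,50,98],axis=0).round(3).tolist())
        ps=np.radians(11.45);B=np.array([[np.cos(ps),np.sin(ps),0],[-np.sin(ps),np.cos(ps),0],[0,0,1]])
        b=(W-[.533,-.0645,0])@B.T
        m=(abs(b[...,1])<.06)&(b[...,0]>.06)&(b[...,0]<.18)&(b[...,2]>.07)
        q=b[m]; k=np.polyfit(q[:,0],q[:,2],1); print('lid slope -> angle',np.pi-np.arctan(k[0]),'max',q.max(0),m.sum())
E
```

```text
t: 23.85
position: [0.5666, -0.0554, 0.2059]
tcp_rot: [0.71, -0.575, 0.253, -0.319]
contact_force: [-0.4, 1.0, 0.3]
gripper_width: -0.0
t 23.85 p [ 0.5666 -0.0554  0.2059] q [-0.341, 0.13, 2.338, 1.76, 0.415, -0.593]
box frame p [0.0348 0.0022 0.2059] tool axes in box (cols)
 [[ 0.013 -0.668  0.744]
 [-1.    -0.003  0.015]
 [-0.008 -0.744 -0.668]] F [-0.4  1.   0.3] w -0.0
[0.84]
tin 600.5364990234375 86.50914001464844 (69.23054504394531, 70.17645263671875) 11.679006576538086 z [0.07836558 0.08802344 0.09101239] box frame [0.09616964 0.13459695]
mug [[0.329, 0.119, -0.001], [0.381, 0.157, 0.05], [0.416, 0.198, 0.085]]
jam_jar [[0.642, -0.274, 0.009], [0.677, -0.242, 0.075], [0.696, -0.218, 0.081]]
card_stand [[0.453, 0.061, 0.002], [0.46, 0.096, 0.02], [0.478, 0.13, 0.063]]
roll_plate [[0.463, -0.319, 0.005], [0.534, -0.256, 0.028], [0.573, -0.211, 0.057]]
shaker [[0.535, 0.2, 0.01], [0.56, 0.215, 0.066], [0.568, 0.234, 0.081]]Traceback (most recent call last):
  File "<stdin>", line 7, in <module>
IndexError: list index out of range
```

View pics/scene9.png

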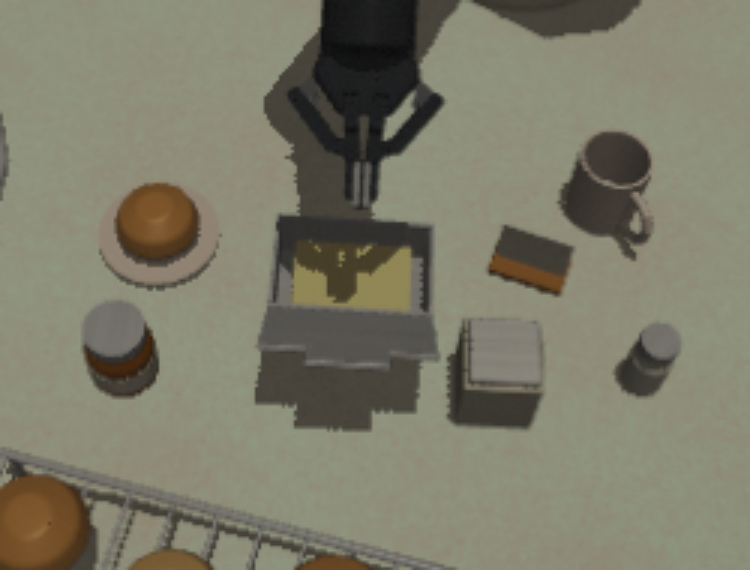

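```bash
python3 -m pendant '[-1,0,-0.3,-0.8,0,0,0, -1,0,-0.3,-0.8,0,0,0, -1,0,0,0,0,0,0, -1,0,0,0,0,0,0, -1,0,0,0,0,0,0]';python3 - <<'E'
from h import *
n='scene'; im,d=ctrl.camera(n); W=cloud(n,d)
o=ctrl.outline_of(n,'tongs')
for x in o: w=W[x['region']];w=w[~np.isnan(w[:,0])];print('tongs',x['conf'],np.percentile(w,[2,50,98],axis=0).round(3).tolist())
ps=np.radians(11.45);B=np.array([[np.cos(ps),np.sin(ps),0],[-np.sin(ps),np.cos(ps),0],[0,0,1]])
b=(W-[.533,-.0645,0])@B.T
m=(abs(b[...,1])<.06)&(b[...,0]>.065)&(b[...,0]<.18)&(b[...,2]>.07)
q=b[m]; k=np.polyfit(q[:,0],q[:,2],1); print('lid angle',np.pi-np.arctan(k[0]),'max',q.max(0),m.sum())
a=cv2.imread('pics/scene0.png')[:,:,::-1]; df=np.abs(a.astype(int)-im).sum(2); print('tongs patch diff',df[145:200,130:155].max())
E
```

```text
t: 24.8
position: [0.5475, -0.0599, 0.2439]
tcp_rot: [0.709, -0.575, 0.254, -0.32]
contact_force: [-0.6, 1.0, 0.5]
gripper_width: -0.0
tongs 0.91 [[0.418, -0.493, -0.0], [0.514, -0.461, 0.01], [0.6, -0.424, 0.014]]
lid angle 2.4172763496579224 max [0.14939372 0.05990032 0.15058841] 701
tongs patch diff 22
```

The lid rests at about 2.4 rad, which is its stop. The tin is at box y ≈ 0.134, the bystanders haven't moved, and the hand is clear.

```bash
python3 -c "
from rig import ctrl
print(ctrl.sign_off())"
```

```text
the job is handed in; nothing more can be done
None
```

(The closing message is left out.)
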